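Hang a glaze sample on the test-tile rail and close up the row

ROBOT

A 6-joint arm with a two-finger parallel gripper is mounted at the origin on the work surface. World frame = base frame: x ahead of the robot, y to its left, z up, the work surface at z = 0. Lengths are in m, angles in rad, forces in N, time in s.
With the tool pointing down it reaches from about 0.275 to 0.85 m from the base axis. Payload 19 kg.
Tool frame: the origin (TCP) lies on the centre line of the jaws, within the pads' length; the fingertips stand 8 mm ahead of it and the grasp point (between the pads) lies 11 mm behind it; z points along the fingers, y is the line along which they close (so a half turn about z gives the same grasp; the last joint's range is limited). The gripper opens to 85 mm and grips with 20 to 120 N. Pads are 22 mm wide; open, the fingers measure 114 mm over their backs; the gripper's body (76 mm by 85 mm) begins 54 mm behind the grasp point. The pads swing forward as they close: fully open they stand 13 mm farther back than shut.
Start: joints at [-1.372, 0.15, 1.437, -0, 1.554, -0.134], TCP at [0.188, -0.543, 0.239] pointing down, gripper open.
Joint ranges: [-2.8, 2.8], [-0.68, 2.1], [0.12, 2.68], [-1.39, 4.53], [0.16, 2.79], [-2.81, 2.81]. Speed limits (rad/s): [1.89, 1.89, 2.22, 3.01, 3.01, 3.01].

INTERFACE

Orientations are given as a rotation vector (axis times angle).
In Python, from cell import manip gives the robot as it stands. The module is installed in compiled form; this text tells all that it offers.
- The arm moves only by the tool apply_moves, never from a script. Its argument "deltas" is text: rows parted by semicolons, each of 4 numbers parted by spaces: the shift along the tool's x, y, z in m, then the turn about the tool's z in rad. In form: tx ty tz spin; .... A call has 1 to 12 rows; each row shifts and turns the commanded pose from where the row before left it, along the tool's axes as they then stand; what a row does not reach is not made up. A row lasts 1/12 s, in which the tool goes at most 41.7 mm and 7.16 degrees, less where a joint would pass 70% of its speed; a pose out of reach is approached as far as the arm can. A call with a gripper value outside its range is refused whole. "hand" is the opening, from 0 (shut) to 1 (fully open), set as the call begins (left out, the last holds). The fingers move at their own pace and stop on an object; "squeeze" is the grip in N (left out, the last holds). Time passes only in rows, so rows that do not move let the fingers close. It gives the time, the measured TCP pose, the force, the opening and the grip force at its end, in the units of the state.
- manip.read_state(): the state, without advancing time (a new reading comes with each control period).
- manip.get_image(name): name is "scene" or "top" or "wrist"; returns a dict with "frame" (384x512x3 uint8, blue, green, red), "fx", "fy", "cx", "cy" (pixels), "k1" (the pictures are not rectified: a ray, as slopes to the right and down, at radius r is drawn at 1 + k1 r^2 times it, then the intrinsics apply), "position" and "orientation" of the camera in the world. Camera axes: x right, y down, z forward; pixel columns grow to the right and rows downward; lengths in m; the calibration is good to about 2 mm. A picture is of the moment at which its call begins. There is no depth.
- manip.hand_in(): hands the job in; it is judged then, once.
The state is a dict: "t": time; "joints": joint angles; "qd": joint speeds; "effort": joint torques, N m; "ee_pos": TCP position; "tool_rot": TCP orientation; "contact_force": force on the tool from outside, world axes, zero at the start; "wrist_torque": the same for the moment, N m; "grip_width": finger opening in m; "grasp_force": force on a finger pad.
Only numpy, scipy, OpenCV 4.12 (cv2) and the standard library are available. Lean on these libraries where they do the work, as an engineer would, in place of code of your own. Each camera call takes 0.05 s, during which the arm holds its last target. There are 200 camera calls.

TASK

Pick up the glaze sample hanger that stands on the bench, enter its glide at the open end of the sample rail and slide it along until it has pushed the sample already hanging there home against the end stop, the two closed up together, and leave it hanging. The rail is clamped by hand, a little askew and with some fall towards the stop, so let the glide follow the channel by feel and do it gently, never pressing on the rail with more than about 12 N. Leave the other things on the bench alone.

Things in the scene. Friction and masses are not known exactly. Their poses are not given: they have to be found in the camera images.
- hanger: Loose glaze sample hanger, about 190 g, standing upright. Origin: centre of its foot's underside; x from the tile towards the glide (robot's +x within 0.35 rad), y along the tile's width, z up. Foot 44 (x) x 74 (y) x 9 mm; tile 9 x 74 mm up to z = 84; steel clip 18 x 44 mm, z = 77 to 91; grip block above it. It may turn in the grip and hangs up to about 0.1 rad tilted in the rail.
- grip (a point): Grasp point: x = y = 0, z = 116 mm in the hanger's frame, same axes. Inside the grip block, 18 (x) x 20 (y) mm, z = 90 to 134 mm, to be held from above by its two y faces. From it a 16 mm wide, 10 mm high arm at z = 118 runs in +x, widens at x = 30 to a web 36 mm long (y), 10 mm high, and ends in the glide.
- glide (a point): Centre of the glide: x = 49, y = 0, z = 118 mm in the hanger's frame, same axes. The glide is a plate 7.8 mm thick (x), 80 mm long (y), 31.5 mm high (z); both ends taper over the last 20 mm to a rounded nose 5.2 mm thick and 20 mm high, which finds its way in when up to about 3 mm off in x and 6 mm in z.
- stand: Fixed stand: base plate 200 (x) x 300 (y) x 8 mm, column behind the rail, x = 40 to 70. Origin on the bench; slot faces -x, y runs from the rail's open to its closed end. Rail: C-channel, y = -170 to 170, x = 0 to 17, z = 184 to 226 mm, clamped by hand in one bracket at y = -50: really turned there by up to 0.045 rad in yaw and falling 0.01 to 0.07 rad towards its closed end.
- mouth (a point): Centre of the channel's open end (x = 8.75, y = -170, z = 205 mm in the stand's frame, its axes) if the rail were square to the stand; the real one lies up to 5.4 mm off in x and 1 to 8.5 mm higher. Cavity 9.5 mm deep (x), 33.5 mm high; slot 14 mm high between 4 mm thick lips. The stop's face is 334 mm inside.
- hung (a joint): How far (m) the sample already in the rail, a hanger of the same shape with a rubber buffer (3 N per mm, gives up to 5 mm), is from home at the stop: 0 = home, grows towards the open end; starts at 0.02 to 0.07. It drags with about 1.5 N plus 40 N per m/s. At home its glide fills 254 to 334 mm inside the mouth; the new glide's centre then belongs at 214 mm.
- plain_tile: A loose test tile with no carrier, 74 mm wide, 84 mm high, foot 44 mm deep; origin under its middle. A bystander.
- jar: A loose capped glaze jar, 56 mm across, 78 mm high; origin under its middle. A bystander.
- brush: A loose brush 190 mm long lying on the bench. A bystander.
- sponge: A loose round sponge 84 mm across, 34 mm high. A bystander.
- bowl: A loose white bowl 100 mm across, 50 mm high. A bystander.
- lid: A loose jar lid 58 mm across, 10 mm high. A bystander.
Mind the look-alikes: they are no part of the job. What is shaped like the hanger but yellow is not meant.

How it is judged:
By the outcome, as a careful person would: the job done as asked, in the order asked, and still so for the second after the job is handed in, with the robot touching nothing.
It also fails if it takes over 72 s, if anything falls off the work surface, if the arm or the gripper's body presses on something with over 40 N, if the wrist force passes 120 N, or if a joint passes its speed limit or range.

## Working session

There is one attempt and no reset: what is moved stays moved. The work goes in short steps, Python scripts to look and compute and a tool call to move; the robot and the scene stay as the last step left them, time stands still between calls to the robot, and variables do not carry over. Pictures are saved under pics/ and viewed, at most 10 in all, crops included, and the job is handed in when it is done.

Besides the shell and the picture viewer there is one more tool, called after ">>>" in YAML: its name, and indented under it one key for each argument. apply_moves: Moves the arm, as the interface text tells. Its arguments: {"type":"object","properties":{"deltas":{"type":"string"},"hand":{"type":"number"},"squeeze":{"type":"number"}},"required":["deltas"]}

```bash
mkdir -p pics; cat > h.py <<'E'
import numpy as np, cv2
from scipy.spatial.transform import Rotation as R
from cell import manip
def rot(o):
    o=np.array(o,float)
    return o if o.shape==(3,3) else (R.from_rotvec(o).as_matrix() if o.size==3 else R.from_quat(o).as_matrix())
def ray(im,u,v):
    x=(u-im['cx'])/im['fx'];y=(v-im['cy'])/im['fy'];a,b=x,y
    for _ in range(20):
        s=1+im['k1']*(a*a+b*b);a,b=x/s,y/s
    return np.array(im['position']),rot(im['orientation'])@np.array([a,b,1])
def atz(im,u,v,z):
    p,d=ray(im,u,v);return p+d*(z-p[2])/d[2]
def proj(im,P):
    q=(np.atleast_2d(P)-im['position'])@rot(im['orientation']);a=q[:,:2]/q[:,2:]
    a=a*(1+im['k1']*(a**2).sum(1,keepdims=True))
    return a*[im['fx'],im['fy']]+[im['cx'],im['cy']]
E
python3 - <<'E'
from h import *
import pickle
ims={}
for n in('scene','top','wrist'):
    im=manip.get_image(n);ims[n]=im
    print(n,{k:(np.round(v,4).tolist() if k!='frame' else v.shape) for k,v in im.items()})
pickle.dump(ims,open('ims0.pkl','wb'))
cv2.imwrite('pics/scene0.png',cv2.resize(ims['scene']['frame'],(800,600),interpolation=cv2.INTER_CUBIC))
cv2.imwrite('pics/top0.png',cv2.resize(ims['top']['frame'],(800,600),interpolation=cv2.INTER_CUBIC))
print(manip.read_state())
E
```

```text
scene {'frame': (384, 512, 3), 'fx': 408.0645, 'fy': 408.0645, 'cx': 257.1486, 'cy': 188.941, 'k1': -0.1021, 'position': [1.2918, 0.8289, 0.9957], 'orientation': [-0.8998, -2.394, 1.1957]}
top {'frame': (384, 512, 3), 'fx': 485.0072, 'fy': 485.0072, 'cx': 261.1931, 'cy': 186.8523, 'k1': 0.0183, 'position': [0.3942, -0.0287, 1.6088], 'orientation': [-2.1998, 2.1527, -0.1145]}
wrist {'frame': (384, 512, 3), 'fx': 310.8029, 'fy': 310.8029, 'cx': 260.5458, 'cy': 190.4147, 'k1': -0.083, 'position': [0.2506, -0.5214, 0.374], 'orientation': [2.3787, -1.6941, -0.2246]}
{'t': 0.15, 'joints': array([-1.37198481e+00,  1.50865623e-01,  1.43782975e+00, -2.02642406e-05,
        1.55381606e+00, -1.33993207e-01]), 'qd': array([ 1.28102063e-03, -2.18546575e-03, -2.94270699e-03,  2.56507577e-05,
       -2.06128781e-03, -3.09659870e-04]), 'effort': array([ 2.37589127e-03, -7.13378835e+01, -5.71038830e+01, -1.84062856e-04,
        7.12523193e-03,  8.14053806e-06]), 'ee_pos': array([ 0.18779378, -0.54328403,  0.23884423]), 'tool_rot': array([-3.09729291e+00, -5.20207777e-01,  7.85520809e-05]), 'contact_force': array([-0.06197231,  1.10946096,  0.25834351]), 'wrist_torque': array([ 0.01245102,  0.04485019, -0.0555949 ]), 'grasp_force': 0.0, 'grip_width': 0.08525415197577671}
```

View pics/scene0.png

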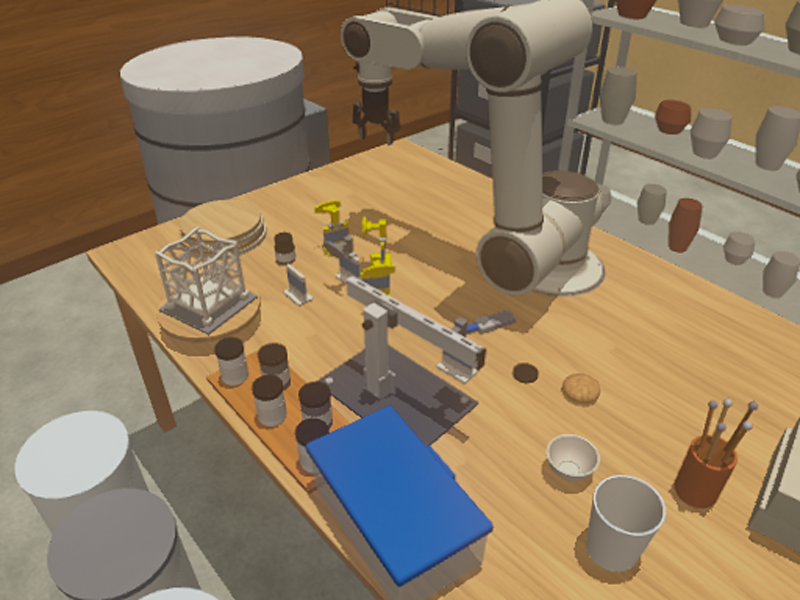

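View pics/top0.png

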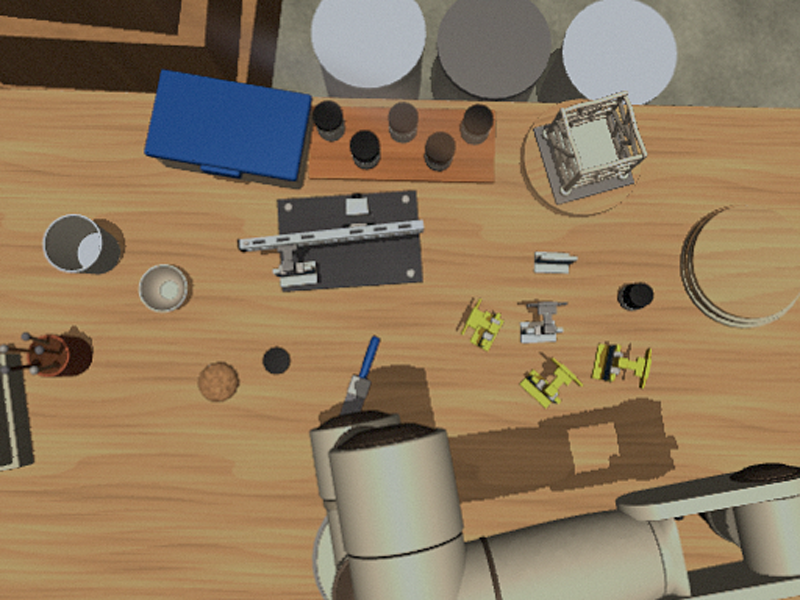

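The top view shows the grey hanger at (542,322). Possible look-alikes are the yellow ones at (480,325), (550,382) and (620,362), the hung sample at (297,270) and the plain tile at (555,262). I choose the grey loose one at (542,322) and will check it in a close crop.

```bash
python3 - <<'E'
from h import *
import pickle
ims=pickle.load(open('ims0.pkl','rb'))
t=ims['top']['frame'][115:240,145:375]
cv2.imwrite('pics/topc.png',cv2.resize(t,None,fx=3.4,fy=3.4,interpolation=cv2.INTER_CUBIC))
s=ims['scene']['frame'][120:250,195:325]
cv2.imwrite('pics/scc.png',cv2.resize(s,None,fx=4.5,fy=4.5,interpolation=cv2.INTER_CUBIC))
E
```

```text
(no output)
```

View pics/topc.png

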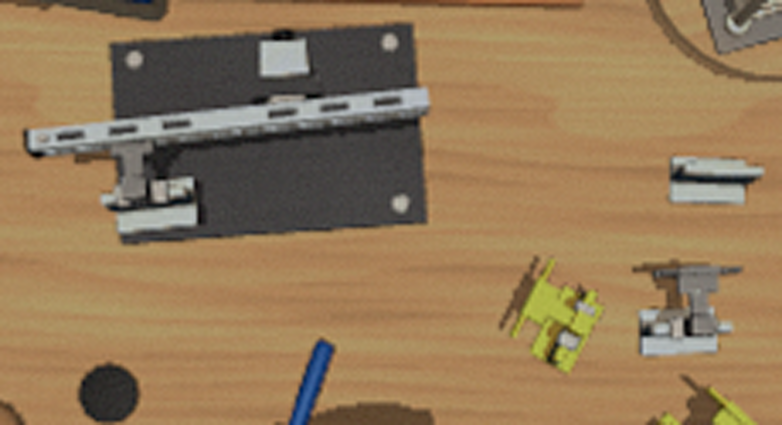

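View pics/scc.png

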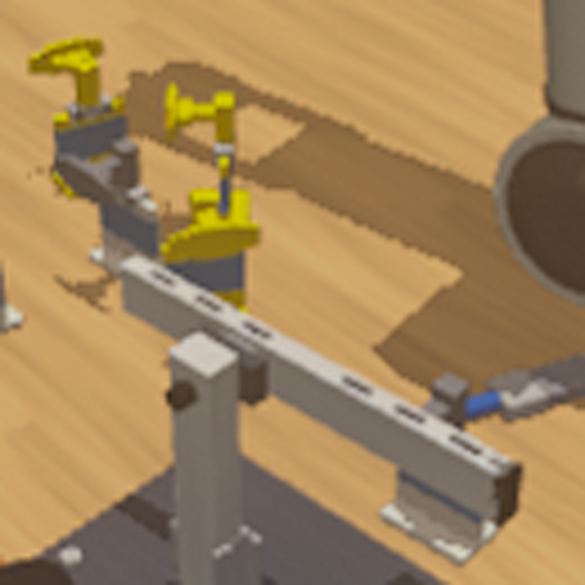

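```bash
cat > fit.py <<'E'
from h import *
import pickle
from scipy.optimize import least_squares
ims=pickle.load(open('ims0.pkl','rb'));T=ims['top'];S=ims['scene']
tc=lambda a:np.array(a,float)/3.4+[145,115]
sc=lambda a:np.array(a,float)/4.5+[195,120]
def fr(p):  # x,y,yaw
    return lambda P:np.atleast_2d(P)@np.array([[np.cos(p[2]),np.sin(p[2]),0],[-np.sin(p[2]),np.cos(p[2]),0],[0,0,1]])+[p[0],p[1],0]
# stand
plate=np.array([[.1,.15,.008],[.1,-.15,.008],[-.1,-.15,.008],[-.1,.15,.008]])
def sol(model,px,x0,im):
    r=least_squares(lambda p:(proj(im,model(p))-px).ravel(),x0);return r.x,np.abs(r.fun).max(),r
E
python3 - <<'E'
from fit import *
for c in [(110,43),(413,24),(427,222),(121,243)]: print(atz(T,*tc(c),.008).round(4))
for c in [(428,88),(430,112),(25,132),(28,154)]: print('rail',atz(T,*tc(c),.226).round(4))
# hanger: nose ends of the glide top and foot corners
for c,z in [((640,355),.009),((718,355),.009),((635,267),.12),((741,270),.12),((712,330),.134),((690,315),.134)]: print('h',atz(T,*tc(c),z).round(4))
E
```

```text
[0.7415 0.2433 0.008 ]
[ 0.7677 -0.0545  0.008 ]
[ 0.5713 -0.0722  0.008 ]
[0.5441 0.2253 0.008 ]
rail [ 0.6618 -0.0649  0.226 ]
rail [ 0.6412 -0.067   0.226 ]
rail [0.6161 0.2751 0.226 ]
rail [0.5974 0.2718 0.226 ]
h [ 0.4461 -0.2811  0.009 ]
h [ 0.4477 -0.3568  0.009 ]
h [ 0.522  -0.2585  0.12  ]
h [ 0.5214 -0.3547  0.12  ]
h [ 0.4658 -0.3257  0.134 ]
h [ 0.4788 -0.306   0.134 ]
```

>>> apply_moves:
  deltas: "0 0 -0.01 0.104; 0 0 -0.01 0.104; 0 0 0 0.104"
  hand: 0.65
  squeeze: 40

```text
t: 0.4
ee_pos: [0.1879, -0.5438, 0.2609]
tool_rot: [3.14, 0.025, 0.001]
contact_force: [0.4, 0.3, -0.5]
grip_width: 0.0557
grasp_force: 0.0
```

>>> apply_moves:
  deltas: "0.02 -0.0183 0 0; 0.0238 -0.0183 0 0; 0.0238 -0.0183 0 0; 0.0238 -0.0183 0 0; 0.0238 -0.0183 0 0; 0.0238 -0.0183 0 0; 0.0238 -0.0183 0 0; 0.0238 -0.0183 0 0; 0.0238 -0.0183 0 0; 0.0238 -0.0183 0 0; 0.0238 -0.0183 0 0; 0 0 0 0"

```text
t: 1.4
ee_pos: [0.4445, -0.3338, 0.259]
tool_rot: [-3.14, -0.038, -0.001]
contact_force: [-0.1, 0.2, 0.4]
grip_width: 0.055
grasp_force: 0.0
```

```bash
cat > look.py <<'E'
from h import *
import pickle,sys
im=manip.get_image('wrist');pickle.dump(im,open(sys.argv[1]+'.pkl','wb'))
cv2.imwrite(f'pics/{sys.argv[1]}.png',cv2.resize(im['frame'],(800,600),interpolation=cv2.INTER_CUBIC))
s=manip.read_state()
for k in('t','ee_pos','tool_rot','contact_force','grip_width'):print(k,np.round(s[k],4))
print(np.round(im['position'],4))
E
python3 look.py w1
```

```text
t 1.45
ee_pos [ 0.4431 -0.3351  0.259 ]
tool_rot [-3.1406e+00 -3.7600e-02  2.0000e-04]
contact_force [-0.5512 -1.2038  0.6138]
grip_width 0.0555
[ 0.5108 -0.3318  0.3943]
```

View pics/w1.png

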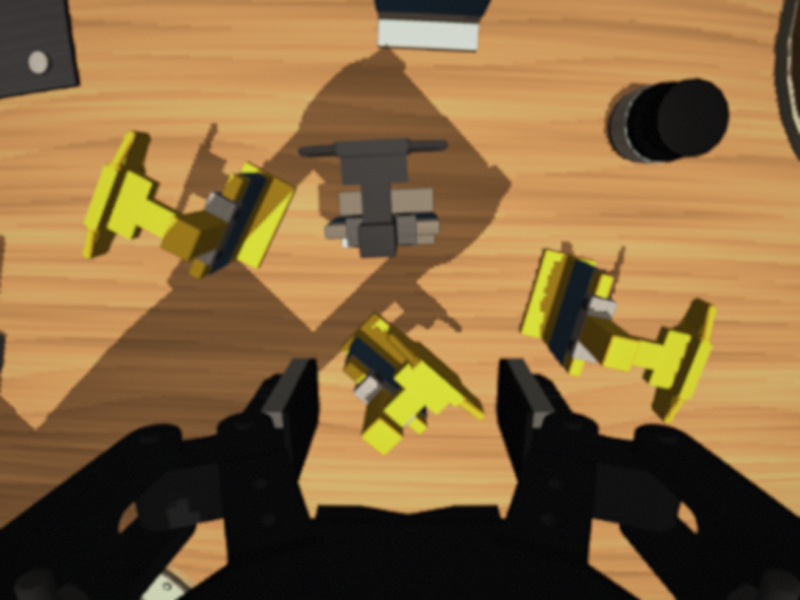

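The wrist view shows the grey hanger with its block top at about (377,238) and the glide from (300,153) to (447,146). Three yellow look-alikes surround it.

```bash
python3 - <<'E'
from h import *
import pickle
im=pickle.load(open('w1.pkl','rb'))
P=lambda u,v,z:atz(im,u*.64,v*.64,z).round(4)
print('glide ends top(z.128)',P(300,150,.128),P(447,143,.128))
print('block top', [P(u,v,.134) for u,v in((359,255),(396,255),(396,221),(361,223))])
print('web',[P(u,v,.123) for u,v in((340,152),(408,148),(408,181),(344,183))])
E
```

```text
glide ends top(z.128) [ 0.5192 -0.2743  0.128 ] [ 0.5244 -0.3522  0.128 ]
block top [array([ 0.4644, -0.3064,  0.134 ]), array([ 0.4649, -0.3265,  0.134 ]), array([ 0.4832, -0.3262,  0.134 ]), array([ 0.4818, -0.3075,  0.134 ])]
web [array([ 0.5186, -0.295 ,  0.123 ]), array([ 0.5215, -0.3316,  0.123 ]), array([ 0.504 , -0.3321,  0.123 ]), array([ 0.5022, -0.2971,  0.123 ])]
```

>>> apply_moves:
  deltas: "0.0153 -0.0089 0 0; 0.0154 -0.0089 0 0; 0 0 0 -0.046; 0 0 0.02 0; 0 0 0.02 0; 0 0 0.02 0; 0 0 0.02 0; 0 0 0.02 0; 0 0 0.02 0; 0 0 0.018 0; 0 0 0.01 0; 0 0 0 0"

```text
t: 2.45
ee_pos: [0.4707, -0.3182, 0.1092]
tool_rot: [-3.138, -0.104, 0.004]
contact_force: [0.5, -0.2, -0.4]
grip_width: 0.0556
grasp_force: 0.0
```

>>> apply_moves:
  deltas: "0.0025 -0.0013 0.003 0; 0 0 0 0; 0 0 0 0; 0 0 0 0; 0 0 0 0; 0 0 0 0; 0 0 0 0; 0 0 0 0"
  hand: 0
  squeeze: 40

```text
t: 3.12
ee_pos: [0.4746, -0.3171, 0.1091]
tool_rot: [3.139, 0.105, 0.001]
contact_force: [-0.5, 1.8, 7.1]
grip_width: 0.0194
grasp_force: 44.9
```

```bash
cat > railfit.py <<'E'
from fit import *
# rail frame: mouth M (centre of open end), yaw, fall ; columns: ex, ey(along), ez
L=.340
def rail(p):
    M=np.array(p[:3]);y,f=p[3],p[4]
    A=R.from_euler('zx',[y,-f]).as_matrix()
    return lambda P:np.atleast_2d(P)@A.T+M
# local: x about centre 8.75 -> -8.75..8.25
c=lambda x,y,z:[{'-':-.00875,'+':.00825}[x],y,z*.021]
top=[(c('+',0,1),tc((428,88))),(c('-',0,1),tc((430,112))),(c('+',L,1),tc((25,132))),(c('-',L,1),tc((28,154)))]
scn=[(c('-',0,1),sc((135,255))),(c('+',0,1),sc((122,272))),(c('+',L,1),sc((497,488))),(c('-',L,1),sc((522,463))),(c('+',0,-1),sc((124,312)))]
def res(p):
    r=rail(p);return np.concatenate([(proj(im,r([q for q,_ in s]))-[u for _,u in s]).ravel() for im,s in((T,top),(S,scn))])
r=least_squares(res,[.65,-.066,.21,.129,.04],loss='soft_l1')
print(r.x.round(4));print(res(r.x).reshape(-1,2).round(1).tolist())
E
python3 railfit.py
```

```text
[ 0.6527 -0.0638  0.1989  0.1291  0.0116]
[[-0.9, 0.7], [-0.8, -0.6], [0.9, 0.2], [0.5, -0.5], [0.6, 0.5], [-0.2, -1.1], [0.9, -1.8], [-1.2, 0.7], [-0.1, 0.2]]
```

>>> apply_moves:
  deltas: "0 0 -0.005 0; 0 0 -0.01 0; 0 0 -0.015 0; 0 0 -0.02 0; 0 0 -0.02 0; 0 0 -0.02 0; 0 0 -0.02 0; 0 0 -0.02 0; 0 0 -0.01 0; 0 0 0 0; 0 0 0 0"

```text
t: 4.03
ee_pos: [0.4743, -0.3169, 0.2481]
tool_rot: [3.14, 0.105, 0.0]
contact_force: [-0.8, 0.2, -2.4]
grip_width: 0.0192
grasp_force: 43.8
```

>>> apply_moves:
  deltas: "0 0 0 -0.062; 0.016 -0.0157 0 0; 0.016 -0.0157 0 0; 0.016 -0.0157 0 0; 0.016 -0.0157 0 0; 0.016 -0.0157 0 0; 0.016 -0.0157 0 0; 0.016 -0.0157 0 0; 0.016 -0.0157 0 0; 0.016 -0.0157 0 0; 0.016 -0.0157 0 0; 0 0 0 0"

```text
t: 5.03
ee_pos: [0.6141, -0.1376, 0.2462]
tool_rot: [-3.133, -0.206, 0.003]
contact_force: [-0.4, -0.5, -0.6]
grip_width: 0.0197
grasp_force: 43.7
```

>>> apply_moves:
  deltas: "0 0 0.016 0; 0 0 0.016 0; 0 0 0.016 0; 0 0 0 0; 0 0 0 0"

```text
t: 5.45
ee_pos: [0.6121, -0.1406, 0.1989]
tool_rot: [-3.134, -0.202, 0.004]
contact_force: [-0.1, 1.0, -1.0]
grip_width: 0.0196
grasp_force: 43.6
```

```bash
python3 look.py w2; python3 - <<'E'
from h import *
import pickle
w=pickle.load(open('w2.pkl','rb'));s=manip.get_image('scene');t=manip.get_image('top');pickle.dump((s,t),open('st2.pkl','wb'))
a=cv2.resize(s['frame'][150:250,205:325],None,fx=5,fy=5,interpolation=cv2.INTER_CUBIC)
cv2.imwrite('pics/s2.png',a)
E
```

```text
t 5.5
ee_pos [ 0.6126 -0.1408  0.2002]
tool_rot [-3.1347e+00 -2.0190e-01  1.2000e-03]
contact_force [ 0.7453 -0.5641 -0.9459]
grip_width 0.0193
[ 0.6783 -0.1318  0.334 ]
```

View pics/w2.png

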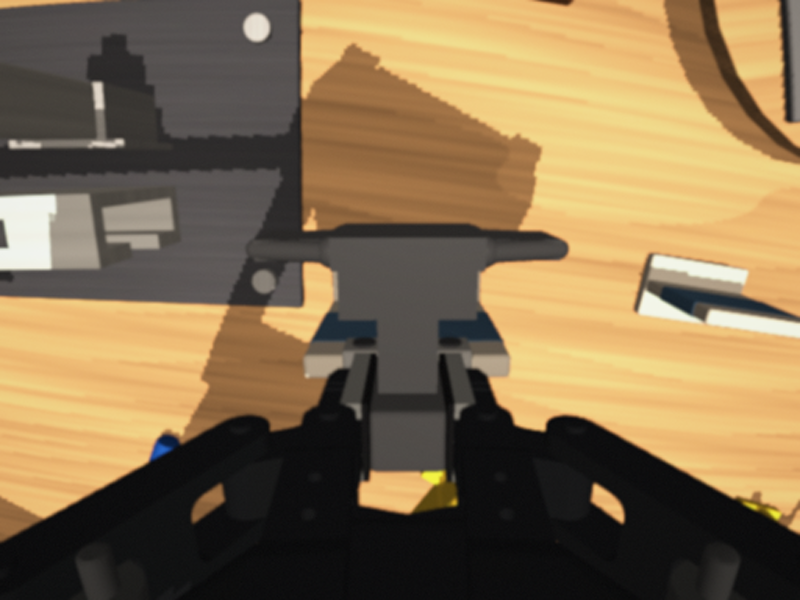

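View pics/s2.png

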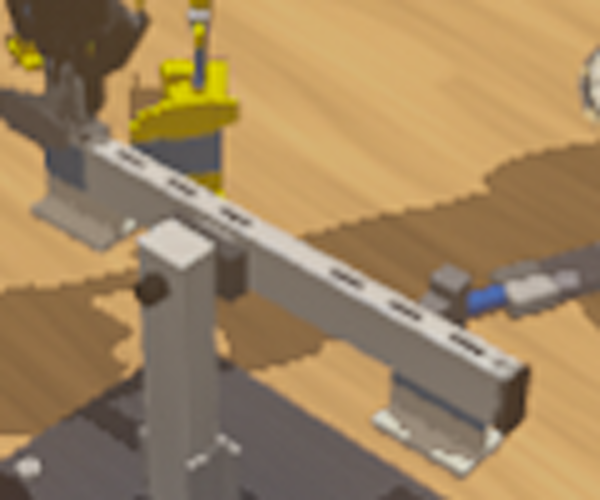

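```bash
python3 - <<'E'
from h import *
import pickle
im=pickle.load(open('w2.pkl','rb'))
P=lambda u,v,z:atz(im,u*.64,v*.64,z)
cv2.imwrite('pics/w2c.png',cv2.resize(im['frame'][100:200,0:200],(800,400),interpolation=cv2.INTER_CUBIC))
for z in(.222,.226,.23,.234): 
    a,b=P(100,193,z),P(103,269,z);print(z,a.round(4),b.round(4),np.linalg.norm(a-b).round(4))
for z in(.19,.2,.205,.21): print('nose',z,P(250,248,z).round(4),P(567,248,z).round(4),np.linalg.norm(P(250,248,z)-P(567,248,z)).round(4))
E
```

```text
0.222 [ 0.6641 -0.0607  0.222 ] [ 0.6458 -0.0611  0.222 ] 0.0183
0.226 [ 0.6647 -0.0633  0.226 ] [ 0.647  -0.0636  0.226 ] 0.0177
0.23 [ 0.6652 -0.0658  0.23  ] [ 0.6481 -0.0661  0.23  ] 0.017
0.234 [ 0.6657 -0.0684  0.234 ] [ 0.6493 -0.0686  0.234 ] 0.0164
nose 0.19 [ 0.6489 -0.0876  0.19  ] [ 0.6612 -0.1825  0.19  ] 0.0957
nose 0.2 [ 0.6509 -0.0906  0.2   ] [ 0.6624 -0.1789  0.2   ] 0.089
nose 0.205 [ 0.6519 -0.0922  0.205 ] [ 0.663  -0.1772  0.205 ] 0.0857
nose 0.21 [ 0.6529 -0.0937  0.21  ] [ 0.6636 -0.1754  0.21  ] 0.0824
```

View pics/w2c.png

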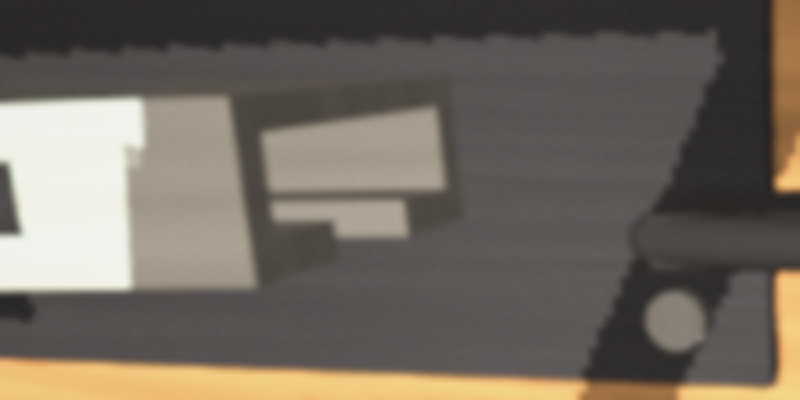

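The crop shows the open C end clearly: outer corners (232,95), (257,288), (460,215), (450,82), and the glide nose at (632,237).

```bash
python3 - <<'E'
from h import *
import pickle
from scipy.optimize import least_squares
im=pickle.load(open('w2.pkl','rb'))
c=lambda a:np.array(a,float)/4+[0,100]
w=lambda a:np.array(a,float)*.64
rp=[((.00825,0,.021),c((232,95))),((-.00875,0,.021),c((257,288))),((-.00875,0,-.021),c((460,216))),((.00825,0,-.021),c((450,82))),
 ((-.00875,0,.007),c((335,262))),((-.00875,0,-.007),c((408,238))),((.00475,0,.01675),c((262,130))),((.00475,0,-.01675),c((437,106)))]
def rr(p):
    A=R.from_euler('zx',[p[3],-p[4]]).as_matrix()
    return (proj(im,np.array([q for q,_ in rp])@A.T+p[:3])-[u for _,u in rp]).ravel()
reg=lambda p:np.r_[rr(p),(p[3]-.129)/.01,(p[4]-.04)/.02]
r=least_squares(reg,[.652,-.065,.208,.129,.03],loss='soft_l1');print('rail',r.x.round(4),rr(r.x).reshape(-1,2).round(1).tolist())
hp=[((-.009,.01,.134),(373,470)),((-.009,-.01,.134),(446,470)),((.009,.01,.134),(372,410)),((.009,-.01,.134),(444,410)),((.03,.018,.123),(337,320)),((.03,-.018,.123),(478,318)),((.0529,.02,.13375),(345,224)),((.0529,-.02,.13375),(468,224)),((.049,.04,.118),(248,248)),((.049,-.04,.118),(569,248))]
hq=np.array([q for q,_ in hp])-[0,0,.116]
H=lambda p,q:np.atleast_2d(q)@R.from_euler('zyx',[p[3],p[4],p[5]]).as_matrix().T+p[:3]
hr=lambda p:(proj(im,H(p,hq))-[w(u) for _,u in hp]).ravel()
h=least_squares(lambda p:np.r_[hr(p),(p[3]-.128)/.02,p[5]/.02],[.612,-.141,.209,.129,0,0],loss='soft_l1');print('hang yaw,pitch,roll',h.x.round(4),hr(h.x).reshape(-1,2).round(1).tolist())
g=H(h.x,[.049,0,.002])[0];print('glide',g.round(4))
y=.129;B=np.array([[np.cos(y),np.sin(y)],[-np.sin(y),np.cos(y)]])
print('mouth-glide in rail axes',(B@(r.x[:2]-g[:2])).round(4),r.x[2]-g[2])
E
```

```text
rail [ 0.6561 -0.0627  0.2062  0.1256  0.0127] [[-0.8, 0.6], [-0.3, -0.2], [1.0, 0.3], [-0.1, -1.4], [1.0, -0.8], [-0.2, -0.5], [0.2, 0.8], [-0.3, 0.6]]
hang yaw,pitch,roll [ 0.6094 -0.1408  0.2062  0.1324  0.0802  0.0017] [[-1.4, 2.0], [0.9, 1.5], [-1.7, -0.6], [2.8, -1.0], [2.2, -1.0], [-1.6, -0.3], [-13.7, 6.5], [15.8, 6.0], [7.5, -1.2], [-9.2, -2.1]]
glide [ 0.658  -0.1344  0.2043]
mouth-glide in rail axes [0.0073 0.0713] 0.001912980478576909
```

```bash
python3 - <<'E'
from h import *
import pickle
from scipy.optimize import least_squares
im=pickle.load(open('w2.pkl','rb'))
w=lambda a:np.array(a,float)*.64
hp=[((-.009,.01,.134),(373,470)),((-.009,-.01,.134),(446,470)),((.009,.01,.134),(372,410)),((.009,-.01,.134),(444,410)),((.03,.018,.123),(337,320)),((.03,-.018,.123),(478,318)),((.0529,.02,.13375),(328,238)),((.0529,-.02,.13375),(484,238)),((.0529,.02,.10225),(345,224)),((.0529,-.02,.10225),(468,224)),((.049,.04,.127),(248,248)),((.049,-.04,.127),(569,248))]
hq=np.array([q for q,_ in hp])-[0,0,.116]
H=lambda p,q:np.atleast_2d(q)@R.from_euler('zyx',[p[3],p[4],p[5]]).as_matrix().T+p[:3]
hr=lambda p:(proj(im,H(p,hq))-[w(u) for _,u in hp]).ravel()
h=least_squares(lambda p:np.r_[hr(p),(p[3]-.128)/.02,p[5]/.02],[.612,-.141,.209,.129,0,0],loss='soft_l1');print('hang yaw,pitch,roll',h.x.round(4),hr(h.x).reshape(-1,2).round(1).tolist())
g=H(h.x,[.049,0,.002])[0];print('glide',g.round(4))
M=np.array([.6561,-.0627,.2062])
y=.1256;B=np.array([[np.cos(y),np.sin(y)],[-np.sin(y),np.cos(y)]])
print('mouth-glide in rail axes',(B@(M-g)[:2]).round(4),M[2]-g[2])
E
```

```text
hang yaw,pitch,roll [ 0.6097 -0.141   0.2043  0.1313  0.016   0.0022] [[-0.9, 0.2], [0.4, 0.0], [-1.3, -0.3], [2.6, -0.5], [2.6, -0.9], [-1.2, 0.1], [-3.2, -0.1], [6.6, -0.4], [-2.8, 0.2], [4.8, -0.0], [0.6, 1.6], [-0.7, 1.0]]
glide [ 0.6583 -0.1345  0.2055]
mouth-glide in rail axes [0.0068 0.0716] 0.0006722595760140504
```

>>> apply_moves:
  deltas: "0.0034 0 -0.0005 0; 0.0034 0 -0.0005 0; 0 -0.007 0 0; 0 -0.007 0 0; 0 -0.006 0 0; 0 0 0 0; 0 0 0 0"

```text
t: 6.18
ee_pos: [0.6169, -0.1194, 0.2015]
tool_rot: [3.135, 0.204, 0.0]
contact_force: [0.4, 0.5, -1.7]
grip_width: 0.0192
grasp_force: 43.8
```

```bash
python3 look.py w3 ; python3 - <<'E'
from h import *
import pickle
im=pickle.load(open('w3.pkl','rb'))
cv2.imwrite('pics/w3c.png',cv2.resize(im['frame'][90:190,30:230],(800,400),interpolation=cv2.INTER_CUBIC))
E
```

```text
t 6.2333
ee_pos [ 0.617  -0.1197  0.2014]
tool_rot [3.135e+00 2.030e-01 1.000e-04]
contact_force [-0.2755 -0.8321 -1.6062]
grip_width 0.0189
[ 0.6827 -0.1103  0.3367]
```

View pics/w3c.png

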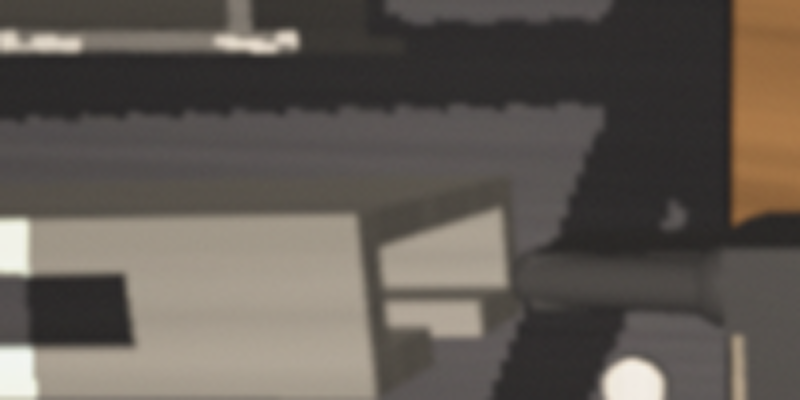

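```bash
python3 - <<'E'
from h import *
import pickle
from scipy.optimize import least_squares
im=pickle.load(open('w3.pkl','rb'))
c=lambda a:np.array(a,float)/4+[30,90]
rp=[((.00825,0,.021),c((358,213))),((-.00875,0,.021),c((379,398))),((-.00875,0,-.021),c((517,308))),((.00825,0,-.021),c((511,181))),
 ((-.00875,0,.007),c((433,366))),((-.00875,0,-.007),c((485,337))),((.00475,0,.01675),c((378,246))),((.00475,0,-.01675),c((505,207)))]
def rr(p):
    A=R.from_euler('zx',[p[3],-p[4]]).as_matrix()
    return (proj(im,np.array([q for q,_ in rp])@A.T+p[:3])-[u for _,u in rp]).ravel()
reg=lambda p:np.r_[rr(p),(p[3]-.129)/.01,(p[4]-.04)/.02]
r=least_squares(reg,[.652,-.065,.208,.129,.03],loss='soft_l1');print('rail',r.x.round(4),rr(r.x).reshape(-1,2).round(1).tolist())
# predicted hanger from previous fit: grip moved with the tool
g=np.array([.6583,-.1345,.2055])+np.array([.0044,.0211,.0012])
y=.129;e=np.array([-np.sin(y),np.cos(y),0]);n=np.array([np.cos(y),np.sin(y),0])
for s in(-.0026,.0026):
  for z in(.01,-.01): print('pred nose px crop',s,z,((proj(im,g+.038*e+s*n+[0,0,z])-[30,90])*4).round(0))
print('mouth-glide',(r.x[:3]-g)@n,(r.x[:3]-g)@e,r.x[2]-g[2])
E
```

```text
rail [ 0.6559 -0.0628  0.2053  0.1289  0.0184] [[-0.4, 0.5], [-0.7, -0.2], [1.4, 1.2], [0.3, -1.2], [0.5, -0.7], [-0.6, -0.4], [0.7, 0.3], [-0.6, 0.4]]
pred nose px crop -0.0026 0.01 [[543. 310.]]
pred nose px crop -0.0026 -0.01 [[594. 277.]]
pred nose px crop 0.0026 0.01 [[539. 258.]]
pred nose px crop 0.0026 -0.01 [[591. 232.]]
mouth-glide -0.00025735596092959275 0.051093381938085124 -0.0014256211758721105
```

>>> apply_moves:
  deltas: "0 -0.003 0 0; 0 -0.003 0 0; 0 -0.003 0 0; 0 -0.003 0 0; 0 -0.002 0 0; 0 -0.002 0 0; 0 0 0 0"

```text
t: 6.82
ee_pos: [0.6149, -0.1037, 0.2014]
tool_rot: [-3.135, -0.203, -0.0]
contact_force: [0.4, -0.3, -2.5]
grip_width: 0.0192
grasp_force: 43.7
```

>>> apply_moves:
  deltas: "0 -0.002 0 0; 0 -0.002 0 0; 0 -0.002 0 0; 0 -0.002 0 0; 0 0 0 0"

```text
t: 7.23
ee_pos: [0.6139, -0.0957, 0.2013]
tool_rot: [-3.135, -0.203, 0.0]
contact_force: [0.5, 0.0, -2.3]
grip_width: 0.0195
grasp_force: 43.7
```

>>> apply_moves:
  deltas: "0 -0.002 0 0; 0 -0.002 0 0; 0 -0.002 0 0; 0 -0.002 0 0; 0 0 0 0"

```text
t: 7.65
ee_pos: [0.6127, -0.0878, 0.2011]
tool_rot: [-3.135, -0.203, 0.001]
contact_force: [1.5, 0.2, -4.6]
grip_width: 0.0194
grasp_force: 43.4
```

>>> apply_moves:
  deltas: "0 -0.0015 0 0; 0 -0.0015 0 0; 0 -0.0015 0 0; 0 -0.0015 0 0; 0 0 0 0"

```text
t: 8.07
ee_pos: [0.612, -0.082, 0.2011]
tool_rot: [-3.135, -0.202, 0.001]
contact_force: [0.1, -1.2, -6.6]
grip_width: 0.0196
grasp_force: 43.0
```

>>> apply_moves:
  deltas: "0 0 0.0005 0; 0 -0.0005 0.0005 0; 0 -0.0015 0 0; 0 -0.0015 0 0; 0 -0.0015 0 0; 0 0 0 0"

```text
t: 8.57
ee_pos: [0.6114, -0.077, 0.2004]
tool_rot: [-3.135, -0.202, 0.0]
contact_force: [-0.7, -1.5, -4.6]
grip_width: 0.0194
grasp_force: 43.2
```

>>> apply_moves:
  deltas: "0 -0.0015 0.0002 0; 0 -0.0015 0.0002 0; 0 -0.0015 0.0002 0; 0 -0.0015 0.0002 0; 0 0 0 0"

```text
t: 8.98
ee_pos: [0.6107, -0.071, 0.1996]
tool_rot: [-3.135, -0.203, -0.0]
contact_force: [-1.6, -0.7, -3.7]
grip_width: 0.0191
grasp_force: 43.5
```

>>> apply_moves:
  deltas: "0 -0.0015 0.0001 0; 0 -0.0015 0.0001 0; 0 -0.0015 0.0001 0; 0 -0.0015 0.0001 0; 0 0 0 0"

```text
t: 9.4
ee_pos: [0.6099, -0.065, 0.1992]
tool_rot: [-3.135, -0.203, -0.0]
contact_force: [-1.9, -0.4, -2.4]
grip_width: 0.0194
grasp_force: 43.6
```

>>> apply_moves:
  deltas: "-0.0002 -0.002 0.0001 0; -0.0001 -0.002 0.0001 0; 0 -0.002 0.0001 0; 0 -0.002 0.0001 0; 0 0 0 0"

```text
t: 9.82
ee_pos: [0.6086, -0.057, 0.1988]
tool_rot: [-3.135, -0.203, -0.0]
contact_force: [-0.5, -0.3, -1.2]
grip_width: 0.0193
grasp_force: 43.7
```

>>> apply_moves:
  deltas: "0 -0.002 0.0001 0; 0 -0.002 0.0001 0; 0 -0.002 0.0001 0; 0 -0.002 0.0001 0; 0 0 0 0"

```text
t: 10.23
ee_pos: [0.6075, -0.0492, 0.1983]
tool_rot: [-3.135, -0.203, 0.0]
contact_force: [-0.4, -0.0, -1.8]
grip_width: 0.0192
grasp_force: 43.7
```

```bash
cat > st.py <<'E'
from h import *
s=manip.read_state()
A=rot(s['tool_rot'])
print(round(s['t'],2),np.round(s['ee_pos'],4),'Ftool',(A.T@s['contact_force']).round(2),'Ttool',(A.T@s['wrist_torque']).round(3))
E
python3 st.py
```

```text
10.23 [ 0.6075 -0.0492  0.1983] Ftool [-0.4 -0.   1.8] Ttool [-0.007  0.035 -0.017]
```

>>> apply_moves:
  deltas: "0 -0.002 0.0001 0; 0 -0.002 0.0001 0; 0 -0.002 0.0001 0; 0 -0.002 0.0001 0; 0 -0.002 0.0001 0; 0 -0.002 0.0001 0; 0 -0.002 0.0001 0; 0 -0.002 0.0001 0; 0 0 0 0"

```text
t: 10.98
ee_pos: [0.6055, -0.0333, 0.1975]
tool_rot: [-3.135, -0.203, 0.0]
contact_force: [1.5, -0.1, -2.5]
grip_width: 0.0192
grasp_force: 43.7
```

```bash
python3 st.py
```

```text
10.98 [ 0.6055 -0.0333  0.1975] Ftool [1.48 0.28 2.54] Ttool [ 0.04   0.002 -0.009]
```

>>> apply_moves:
  deltas: "0.0002 -0.0025 0.0001 0.002; 0.0001 -0.0025 0.0001 0; 0 -0.0025 0.0001 0; 0 -0.0025 0.0002 0; 0 -0.0025 0.0001 0; 0 -0.0025 0.0001 0; 0 -0.0025 0.0002 0; 0 -0.0025 0.0001 0; 0 0 0 0"

```text
t: 11.73
ee_pos: [0.6031, -0.0134, 0.1966]
tool_rot: [-3.135, -0.199, 0.0]
contact_force: [-4.9, -1.2, -0.3]
grip_width: 0.0195
grasp_force: 43.9
```

```bash
python3 st.py
```

```text
11.73 [ 0.6031 -0.0134  0.1966] Ftool [-5.02  0.61  0.33] Ttool [-0.082 -0.645 -0.058]
```

>>> apply_moves:
  deltas: "-0.0003 0 0 0; -0.0003 -0.001 0 0; -0.0002 -0.002 0.0001 0; 0 -0.002 0.0001 0; 0 -0.002 0.0001 0; 0 0 0 0"

```text
t: 12.23
ee_pos: [0.6017, -0.0066, 0.1963]
tool_rot: [-3.135, -0.199, -0.001]
contact_force: [0.4, 1.0, 0.2]
grip_width: 0.0194
grasp_force: 44.0
```

```bash
python3 st.py
```

```text
12.23 [ 0.6017 -0.0066  0.1963] Ftool [ 0.49 -0.9  -0.15] Ttool [ 0.122  0.045 -0.017]
```

>>> apply_moves:
  deltas: "0 -0.002 0 -0.003; 0 -0.0025 0.0001 -0.003; 0 -0.0025 0.0001 0; 0 -0.0025 0.0001 0; 0 -0.0025 0.0001 0; 0 -0.0025 0.0001 0; 0 0 0 0"

```text
t: 12.82
ee_pos: [0.5997, 0.0079, 0.1958]
tool_rot: [-3.134, -0.209, -0.0]
contact_force: [-0.5, -0.2, 3.0]
grip_width: 0.0193
grasp_force: 44.2
```

```bash
python3 st.py
```

```text
12.82 [0.5997 0.0079 0.1958] Ftool [-0.54  0.1  -3.04] Ttool [ 0.064  0.139 -0.006]
```

>>> apply_moves:
  deltas: "0 0 -0.0004 0; 0 -0.002 -0.0004 0; 0 -0.0025 0 0; 0 -0.0025 0.0001 0; 0 -0.0025 0.0001 0; 0 -0.0025 0 0; 0 -0.0025 0.0001 0; 0 -0.0025 0.0001 0; 0 0 0 0"

```text
t: 13.57
ee_pos: [0.5974, 0.0247, 0.1961]
tool_rot: [-3.134, -0.209, 0.0]
contact_force: [-0.4, -0.6, -1.6]
grip_width: 0.0194
grasp_force: 43.8
```

```bash
python3 st.py
```

```text
13.57 [0.5974 0.0247 0.1961] Ftool [-0.51  0.54  1.62] Ttool [0.006 0.037 0.014]
```

>>> apply_moves:
  deltas: "0 -0.0025 0.0001 0; 0 -0.0025 0 0; 0 -0.0025 0.0001 0; 0 -0.0025 0.0001 0; 0 -0.0025 0.0001 0; 0 -0.0025 0 0; 0 -0.0025 0.0001 0; 0 -0.0025 0.0001 0; 0 0 0 0"

```text
t: 14.32
ee_pos: [0.5948, 0.0445, 0.1955]
tool_rot: [-3.134, -0.209, 0.0]
contact_force: [0.8, 0.6, -2.2]
grip_width: 0.0195
grasp_force: 43.8
```

```bash
python3 st.py
```

```text
14.32 [0.5948 0.0445 0.1955] Ftool [ 0.87 -0.51  2.16] Ttool [-0.033  0.033 -0.004]
```

>>> apply_moves:
  deltas: "0 -0.0025 0.0001 0; 0 -0.0025 0.0001 0; 0 -0.0025 0.0001 0; 0 -0.0025 0.0001 0; 0 -0.0025 0.0001 0; 0 -0.0025 0 0; 0 -0.0025 0.0001 0; 0 -0.0025 0.0001 0; 0 0 0 0"

```text
t: 15.07
ee_pos: [0.5921, 0.0644, 0.1949]
tool_rot: [-3.134, -0.209, -0.0]
contact_force: [0.2, 0.8, 0.9]
grip_width: 0.0196
grasp_force: 44.1
```

```bash
python3 st.py
```

```text
15.07 [0.5921 0.0644 0.1949] Ftool [ 0.34 -0.8  -0.92] Ttool [ 0.117  0.139 -0.05 ]
```

>>> apply_moves:
  deltas: "0 -0.0025 -0.0003 0; 0 -0.0025 -0.0001 0; 0 -0.0025 0.0001 0; 0 -0.0025 0 0; 0 -0.0025 0.0001 0; 0 -0.0025 0 0; 0 -0.0025 0.0001 0; 0 -0.0025 0.0001 0; 0 0 0 0"

```text
t: 15.82
ee_pos: [0.5894, 0.0842, 0.1948]
tool_rot: [-3.134, -0.209, 0.0]
contact_force: [-0.1, -0.1, -1.2]
grip_width: 0.0194
grasp_force: 43.8
```

```bash
python3 st.py
```

```text
15.82 [0.5894 0.0842 0.1948] Ftool [-0.11  0.13  1.18] Ttool [-0.027  0.004 -0.055]
```

>>> apply_moves:
  deltas: "0 -0.0025 0.0001 0; 0 -0.0025 0 0; 0 -0.0025 0.0001 0; 0 -0.0025 0 0; 0 -0.0025 0.0001 0; 0 -0.0025 0 0; 0 -0.0025 0.0001 0; 0 -0.0025 0.0001 0; 0 0 0 0"

```text
t: 16.57
ee_pos: [0.5868, 0.104, 0.1943]
tool_rot: [-3.134, -0.209, 0.0]
contact_force: [0.3, 0.8, -1.6]
grip_width: 0.0195
grasp_force: 43.8
```

```bash
python3 st.py
```

```text
16.57 [0.5868 0.104  0.1943] Ftool [ 0.37 -0.77  1.63] Ttool [-0.076 -0.03   0.005]
```

>>> apply_moves:
  deltas: "0 -0.0025 0.0001 0; 0 -0.0025 0 0; 0 -0.0025 0.0001 0; 0 -0.0025 0 0; 0 -0.0025 0.0001 0; 0 -0.0025 0.0001 0; 0 -0.0025 0 0; 0 -0.0025 0.0001 0"

```text
t: 17.23
ee_pos: [0.5842, 0.1236, 0.1939]
tool_rot: [-3.135, -0.208, -0.0]
contact_force: [-0.7, -2.2, -1.5]
grip_width: 0.0196
grasp_force: 43.8
```

```bash
python3 st.py
```

```text
17.23 [0.5842 0.1236 0.1939] Ftool [-1.    2.13  1.48] Ttool [-0.479  0.021  0.108]
```

>>> apply_moves:
  deltas: "0 -0.002 0.0001 0; 0 -0.002 0 0; 0 -0.002 0.0001 0; 0 -0.002 0 0; 0 -0.002 0.0001 0; 0 -0.002 0.0001 0"

```text
t: 17.73
ee_pos: [0.5826, 0.1354, 0.1934]
tool_rot: [-3.135, -0.208, -0.0]
contact_force: [0.3, -3.2, -1.0]
grip_width: 0.0196
grasp_force: 43.9
```

```bash
python3 st.py
```

```text
17.73 [0.5826 0.1354 0.1934] Ftool [-0.16  3.18  0.97] Ttool [-0.49   0.039  0.104]
```

>>> apply_moves:
  deltas: "0 -0.001 0 0; 0 -0.001 0.0001 0; 0 -0.001 0 0; 0 -0.001 0 0"

```text
t: 18.07
ee_pos: [0.5821, 0.1393, 0.1934]
tool_rot: [-3.135, -0.208, -0.0]
contact_force: [-0.5, -1.7, -0.8]
grip_width: 0.0194
grasp_force: 43.9
```

```bash
python3 st.py
```

```text
18.07 [0.5821 0.1393 0.1934] Ftool [-0.76  1.59  0.79] Ttool [-0.435  0.069  0.042]
```

>>> apply_moves:
  deltas: "0 -0.001 0 0; 0 -0.001 0 0; 0 -0.001 0.0001 0"

```text
t: 18.32
ee_pos: [0.5817, 0.1423, 0.1932]
tool_rot: [-3.135, -0.208, -0.0]
contact_force: [0.8, -2.6, -0.3]
grip_width: 0.0194
grasp_force: 43.9
```

>>> apply_moves:
  deltas: "0 -0.001 0 0; 0 -0.001 0 0"

```text
t: 18.48
ee_pos: [0.5814, 0.1441, 0.1932]
tool_rot: [3.135, 0.208, 0.0]
contact_force: [1.3, -4.6, -1.3]
grip_width: 0.0191
grasp_force: 43.9
```

>>> apply_moves:
  deltas: "0 -0.001 0 0; 0 0 0 0"

```text
t: 18.65
ee_pos: [0.5813, 0.145, 0.1932]
tool_rot: [3.134, 0.208, -0.0]
contact_force: [0.5, -5.4, 0.3]
grip_width: 0.0194
grasp_force: 43.9
```

>>> apply_moves:
  deltas: "0 -0.001 0 0; 0 0 0 0"

```text
t: 18.82
ee_pos: [0.5813, 0.1456, 0.1933]
tool_rot: [3.134, 0.208, 0.0]
contact_force: [-0.0, -8.2, -1.2]
grip_width: 0.0195
grasp_force: 43.9
```

>>> apply_moves:
  deltas: "0 0.0006 0.0002 0; 0 0 0 0; 0 0 0 0"

```text
t: 19.07
ee_pos: [0.5813, 0.1451, 0.1931]
tool_rot: [3.134, 0.208, -0.0]
contact_force: [-0.2, -7.5, 0.0]
grip_width: 0.0193
grasp_force: 44.0
```

>>> apply_moves:
  deltas: "0 0 0 0; 0 0 0 0; 0 0 0 0; 0 0 0 0; 0 0 0 0; 0 0 0 0"
  hand: 0.45

```text
t: 19.57
ee_pos: [0.5812, 0.1457, 0.1931]
tool_rot: [-3.134, -0.209, -0.0]
contact_force: [1.4, -0.9, -0.3]
grip_width: 0.0383
grasp_force: 0.0
```

```bash
python3 st.py
```

```text
19.57 [0.5812 0.1457 0.1931] Ftool [1.27 1.07 0.32] Ttool [ 0.006  0.056 -0.006]
```

>>> apply_moves:
  deltas: "0 0 -0.004 0; 0 0 -0.008 0; 0 0 -0.015 0; 0 0 -0.02 0; 0 0 -0.02 0; 0 0 -0.02 0; 0 0 -0.02 0; -0.02 0 -0.02 0; -0.02 -0.01 -0.01 0; -0.02 -0.01 0 0; -0.02 -0.01 0 0; 0 0 0 0"

```text
t: 20.57
ee_pos: [0.4954, 0.1658, 0.3321]
tool_rot: [-3.134, -0.21, -0.003]
contact_force: [-0.3, 0.1, -0.1]
grip_width: 0.0384
grasp_force: 0.0
```

```bash
python3 look.py w4
```

```text
t 20.6167
ee_pos [0.4967 0.1653 0.3318]
tool_rot [-3.1341 -0.2103 -0.0035]
contact_force [ 0.2687 -0.1174  0.8384]
grip_width 0.0386
[0.5609 0.175  0.4674]
```

View pics/w4.png

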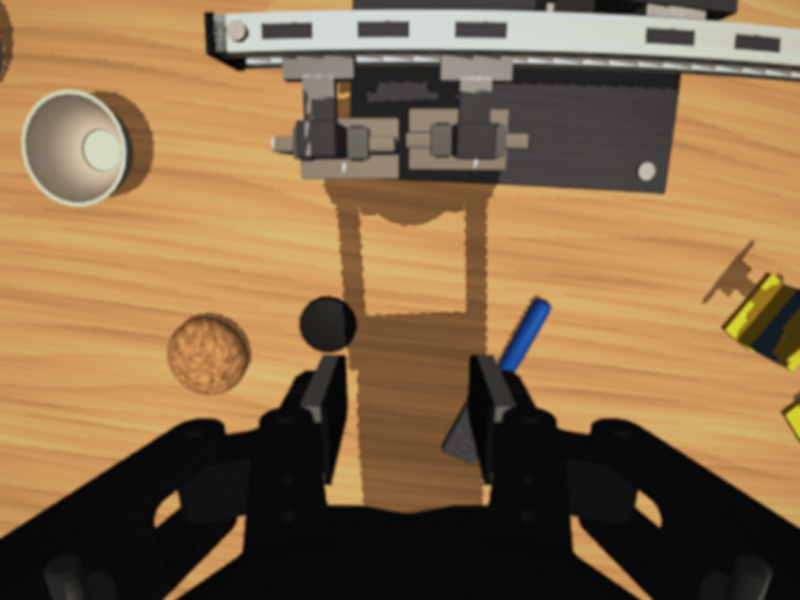

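```bash
python3 - <<'E'
from h import *
import pickle
im=pickle.load(open('w4.pkl','rb'))
P=lambda u,v,z:atz(im,u*.64,v*.64,z)
e=np.array([-np.sin(.134),np.cos(.134),0])
zt=.206+.021-.004
k=P(318,60,.205)
for u,v,z in((207,60,.222),(210,13,.222),(243,70,.18)): print((P(u,v,z)-k)@e)
print((k-P(477,60,.205))@e)
# mouth from wrist earlier, kin-consistent: grip travel
print('travel', np.hypot(.1451+.1197,.5813-.617)-.051)
E
```

```text
0.050653069855116716
0.04786408014527758
0.04675678808414949
0.08030731855647562
travel 0.21619567736024475
```

The last picture shows both webs under the rail, at (318,68) and (477,68). They are about 80 mm apart, so the samples are closed up at the stop, and the gripper is clear.

```bash
python3 -c "
from cell import manip
print(manip.hand_in())"
```

```text
the job is handed in; nothing more can be done
None
```

The grey hanger now hangs in the rail, closed up against the other sample (about 80 mm between centres). That sample is home at the stop, judged by the push force rising to about 8 N, the highest I read. The gripper is clear and the job was handed in at about 20.6 s.

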